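Put the spice jar back and hold the carrier up

ROBOT

A 6-joint arm with a two-finger parallel gripper is mounted at the origin on the work surface. World frame = base frame: x ahead of the robot, y to its left, z up, the work surface at z = 0. Lengths are in m, angles in rad, forces in N, time in s.
With the tool pointing down it reaches from about 0.35 to 0.975 m from the base axis. Payload 4.9 kg.
Tool frame: the origin (TCP) lies at the very end of the fingers, on their centre line; the grasp point (between the pads) lies 19 mm behind it; z points along the fingers, y is the line along which they close (so a half turn about z gives the same grasp; the last joint's range is limited). The gripper opens to 85 mm and grips with 20 to 120 N. Pads are 22 mm wide; open, the fingers measure 114 mm over their backs; the gripper's body (76 mm by 85 mm) begins 54 mm behind the grasp point. The pads swing forward as they close: fully open they stand 13 mm farther back than shut.
Start: joints at [1.046, 0.053, 1.613, -0, 1.476, -0.119], TCP at [0.247, 0.574, 0.231] pointing down, gripper open.
Joint ranges: [-3.01, 3.01], [-1.01, 2.22], [0.06, 2.58], [-1.02, 4.17], [0.09, 2.62], [-3.14, 3.14]. Speed limits (rad/s): [2.57, 2.57, 3.14, 3.14, 3.14, 3.14].

INTERFACE

Orientations are given as a unit quaternion [w, x, y, z].
In Python, from plant import * gives the robot as it stands.
- The arm moves only by the tool jog_arm, never from a script. Its argument "moves" is a list that holds one entry, the list of rows, each a list of 7 numbers: the finger opening in cm, from 0 to 8.54, then the shift along the tool's x, y, z in cm, then the turn, a rotation vector about the tool's x, y, z in rad. A call has 1 to 20 rows; each row shifts and turns the commanded pose from where the row before left it, along the tool's axes as they then stand; what a row does not reach is not made up. A row lasts 1/12 s, in which the tool goes at most 41.7 mm and 7.16 degrees, less where a joint would pass 70% of its speed; a pose out of reach is approached as far as the arm can. A call is refused whole if a number of a shift passes 4.17 or a number of a turn 0.125, either way. A call with a gripper value outside its range is refused whole. The fingers move at their own pace and stop on an object; the grip force is fixed at half the most. Time passes only in rows, so rows that do not move let the fingers close. It gives the time, the measured TCP pose, the force, the opening and the grip force at its end, in the units of the state.
- state(): the state, without advancing time (a new reading comes with each control period).
- grab_frame(name): name is "scene" or "side" or "wrist"; returns a dict with "color" (400x640x3 uint8, blue, green, red), "depth" (400x640 float32, m along the optical axis (not along the pixel's ray), 0 where there is no reading), "fx", "fy", "cx", "cy" (pixels), "R" (3x3) and "t" (3): a world point X has camera coordinates R X + t. Camera axes: x right, y down, z forward; pixel columns grow to the right and rows downward; lengths in m; the calibration is good to about 2 mm. The wrist camera is an equidistant fisheye: a pixel r from the principal point sees the ray r / f radians off the axis. A picture is of the moment at which its call begins.
- job_done(): hands the job in; it is judged then, once.
Trained networks look in a picture, given as the dict that the camera call returned (one of the last four; its "shot" number tells which), for a name from the list of things; names that differ only in an ending like _2 or _b are one class to them, and where a whole thing is asked for, a point or a joint stands for the part that bears it (a point fixed in the world has none). Each returns a list of dicts, best first, with "p" (0 to 1); they miss things now and then, are a little off and sometimes report something else, mostly with a low value. They report only what shows in the picture. A call takes as long as a camera call.
- recognise(name, picture): "rect" ([centre column, centre row, width, height] in pixels, round what is visible of it).
- regions_of(name, picture): "pixels" (400x640 bool, what is visible of it) and "rect" ([centre column, centre row, width, height] in pixels, round what is visible of it).
The state is a dict: "time": time; "joint_pos": joint angles; "joint_vel": joint speeds; "joint_efforts": joint torques, N m; "tool_pos": TCP position; "tool_rot": TCP orientation; "contact_force": force on the tool from outside, world axes, zero at the start; "ft_torque": the same for the moment, N m; "gripper_width": opening from 0.0 (shut) to 1.0 (fully open); "grasp_force": force on a finger pad.
Only numpy, scipy, OpenCV 4.12 (cv2) and the standard library are available. Lean on these libraries where they do the work, as an engineer would, in place of code of your own. Each camera call takes 0.05 s, during which the arm holds its last target. There are 200 camera calls.

TASK

Put the spice jar that stands alone on the counter back in the empty place of the three-jar carrier, setting it down gently and upright. Then lift the loaded carrier by its black handle about 10 cm off the counter, as if for wiping underneath, and hold it there level and still for at least two seconds with all three jars in place. Finish while still holding it up; keep jars and carrier upright throughout and leave the mug, canister and butter dish alone.

Things in the scene. Friction and masses are not known exactly. Their poses are not given: they have to be found in the camera images.
- carrier: loose steel carrier, 210 mm across, 0.34 kg: three saucers at 120 degrees, centres 68 mm from a centre post, each under a 5 mm wire guard ring 62 mm wide inside, 42 mm up, joined to the post by a spoke. Origin on the post axis at the underside, z up; +x points to the empty place, jar_left and jar_right stand at +120 and -120 degrees. Any yaw; the lone jar stands to its left or right
- empty_place (a point): centre of the upper face of the empty saucer, 8 mm above the carrier's underside, where the underside of the jar belongs, inside the guard ring; axes as the carrier's
- handle (a point): middle of the carrier's black round upright handle on the post, 26 mm in diameter and 43 mm tall, from 105 to 148 mm above the carrier's underside; the lids of seated jars reach 108 mm. Axes as the carrier's
- jar: the jar that stands alone on the counter, like the other two: a clear glass spice jar 52 mm in diameter up to 62 mm, narrowing to 40 mm under a round black screw lid 46 mm in diameter that runs from 75 to 100 mm height; about 0.16 kg. Origin at the centre of its underside, z up
- jar_left: jar already in the carrier at +120 degrees from its x axis, like the other two: a clear glass spice jar 52 mm in diameter up to 62 mm, narrowing to 40 mm under a round black screw lid 46 mm in diameter that runs from 75 to 100 mm height; about 0.16 kg. Origin at the centre of its underside, z up
- jar_right: jar already in the carrier at -120 degrees from its x axis, like the other two: a clear glass spice jar 52 mm in diameter up to 62 mm, narrowing to 40 mm under a round black screw lid 46 mm in diameter that runs from 75 to 100 mm height; about 0.16 kg. Origin at the centre of its underside, z up
- mug: bystander: blue ceramic mug 80 mm across and 90 mm tall with a side handle, origin at the centre of its underside
- canister: bystander: big closed steel canister 108 mm across and 153 mm tall, origin at the centre of its underside
- butter_dish: bystander: low olive ceramic butter dish with cover, 110 x 190 mm and 73 mm tall, origin at the centre of its underside

How it is judged:
On the way, in this order (a step that is already met when the one before it is completed fails the run):
1. the lone jar stands released in the empty place while the carrier rests on the counter (x of jar in the frame of carrier between 0.058 and 0.078 m and y of jar in the frame of carrier between -0.01 and 0.01 m and z of jar in the frame of carrier between 0.002 and 0.014 m and x of jar_left in the frame of carrier between -0.044 and -0.024 m and y of jar_left in the frame of carrier between 0.0489 and 0.0689 m and z of jar_left in the frame of carrier between 0.002 and 0.014 m and x of jar_right in the frame of carrier between -0.044 and -0.024 m and y of jar_right in the frame of carrier between -0.0689 and -0.0489 m and z of jar_right in the frame of carrier between 0.002 and 0.014 m and angle between jar's own z axis and vertical below 0.1 rad and contact force between the fingers and jar below 0.1 N and height (world z) of carrier below 0.01 m), for 0.3 s.
2. the loaded carrier is held level and still about 10 cm up for 1.5 s (height (world z) of carrier between 0.07 and 0.14 m and angle between carrier's own z axis and vertical below 0.1 rad and linear speed of carrier below 0.03 m/s and angular speed of carrier below 0.2 rad/s and contact force between the fingers and carrier above 2 N and contact force between the fingers and jar below 0.1 N and contact force between the fingers and jar_left below 0.1 N and contact force between the fingers and jar_right below 0.1 N and contact force between carrier and mug below 0.1 N and contact force between carrier and canister below 0.1 N and contact force between carrier and butter_dish below 0.1 N and x of jar in the frame of carrier between 0.058 and 0.078 m and y of jar in the frame of carrier between -0.01 and 0.01 m and z of jar in the frame of carrier between 0.002 and 0.014 m and x of jar_left in the frame of carrier between -0.044 and -0.024 m and y of jar_left in the frame of carrier between 0.0489 and 0.0689 m and z of jar_left in the frame of carrier between 0.002 and 0.014 m and x of jar_right in the frame of carrier between -0.044 and -0.024 m and y of jar_right in the frame of carrier between -0.0689 and -0.0489 m and z of jar_right in the frame of carrier between 0.002 and 0.014 m), for 1.5 s.
At the end, for the whole second after the job is handed in: the fingers grip the carrier (over 2 N), its underside 70 to 140 mm above the counter, tilted under 0.1 rad, slower than 0.03 m/s and 0.2 rad/s; each jar is within 10 mm sideways and 6 mm in height of its seat; fingers touch no jar, no bystander touches the carrier (all of step 2); the arm keeps its last pose, push and grip.
It fails at once if the carrier is tilted more than 0.25 rad (angle between carrier's own z axis and vertical above 0.25 rad).
It fails at once if a jar is tilted more than 0.5 rad (angle between any of jar, jar_left, jar_right's own z axis and vertical above 0.5 rad).
It fails at once if the jar is rammed into the carrier (over 40 N between them) (contact force between jar and carrier above 40 N).
It fails at once if the jar is let fall (faster than 0.45 m/s out of the fingers) (linear speed of jar above 0.45 m/s and contact force between the fingers and jar below 0.1 N).
It fails at once if the mug, canister or butter dish is moved more than 30 mm (distance of any of mug, canister, butter_dish from where it was at the start of the episode above 0.03 m).
It also fails if it takes over 58 s, if anything falls off the work surface, if the arm or the gripper's body presses on something with over 40 N, if the wrist force passes 120 N, or if a joint passes its speed limit or range.

## Working session

There is one attempt and no reset: what is moved stays moved. The work goes in short steps, Python scripts to look and compute and a tool call to move; the robot and the scene stay as the last step left them, time stands still between calls to the robot, and variables do not carry over. Pictures are saved under pics/ and viewed, at most 10 in all, crops included, and the job is handed in when it is done.

Besides the shell and the picture viewer there is one more tool, called after "Request:" as name(argument=value, ...), one argument or row to a line, values as JSON. jog_arm: Moves the arm, as the interface text tells. Its arguments: {"type":"object","properties":{"moves":{"type":"array"}},"required":["moves"]}

```bash
mkdir -p pics
cat > h.py <<'E'
from plant import *
import numpy as np, cv2
def pts(f,m):
    v,u=np.nonzero(m&(f["depth"]>0)); d=f["depth"][v,u]
    P=np.c_[(u-f["cx"])/f["fx"]*d,(v-f["cy"])/f["fy"]*d,d]
    return (P-f["t"])@np.asarray(f["R"])
def circ(P):
    A=np.c_[2*P[:,:2],np.ones(len(P))]; s=np.linalg.lstsq(A,(P[:,:2]**2).sum(1),rcond=None)[0]
    return s[:2],np.sqrt(s[2]+s[:2]@s[:2])
E
python3 - <<'E'
from h import *
s=state();print(s["time"],s["tool_pos"],s["tool_rot"])
for n in ["scene","side"]:
    f=grab_frame(n); cv2.imwrite(f"pics/{n}1.png",f["color"])
    print(n,"cam",-np.asarray(f["R"]).T@f["t"])
    for k in ["carrier","handle","jar","empty_place","mug","canister","butter_dish"]:
        for r in regions_of(k,f)[:4]:
            P=pts(f,r["pixels"])
            if len(P)>5: print(k,round(r["p"],2),np.round(r["rect"]),len(P),np.round(np.median(P,0),3),np.round(np.percentile(P,2,0),3),np.round(np.percentile(P,98,0),3))
E
```

```text
0.0 [0.2463992  0.57368887 0.23007052] [-3.14755357e-04  2.01508748e-01  9.79486170e-01 -9.83704404e-04]
scene cam [1.36690383 0.57575133 1.03608755]
carrier 0.85 [369. 216.  61.  62.] 1369 [0.526 0.111 0.011] [ 0.426  0.032 -0.001] [0.587 0.213 0.148]
handle 0.84 [368. 218.  61.  62.] 1043 [0.526 0.11  0.011] [0.454 0.041 0.004] [0.587 0.211 0.148]
jar 0.63 [310. 182.  20.  34.] 484 [ 0.525 -0.093  0.065] [ 0.493 -0.123  0.003] [ 0.538 -0.078  0.103]
empty_place 0.97 [368. 218.  61.  60.] 1168 [0.528 0.11  0.011] [0.455 0.036 0.001] [0.587 0.211 0.148]
mug 0.87 [246. 140.  26.  34.] 744 [ 0.493 -0.406  0.06 ] [ 0.443 -0.455  0.004] [ 0.544 -0.376  0.092]
mug 0.66 [366. 218.  65.  64.] 1273 [0.527 0.109 0.011] [0.446 0.032 0.002] [0.587 0.213 0.148]
canister 0.87 [500. 249.  58.  65.] 2331 [0.459 0.474 0.119] [0.384 0.423 0.009] [0.477 0.519 0.152]
butter_dish 0.86 [282. 257.  74.  59.] 2267 [0.79  0.013 0.048] [ 0.727 -0.088  0.007] [0.822 0.082 0.072]
butter_dish 0.73 [366. 217.  61.  62.] 1041 [0.525 0.109 0.011] [0.455 0.038 0.004] [0.587 0.21  0.148]
side cam [ 0.42082623 -0.86345435  0.6530196 ]
carrier 0.88 [278. 196.  66.  54.] 965 [0.512 0.1   0.009] [0.414 0.03  0.004] [0.584 0.179 0.146]
jar 0.82 [293. 239.  20.  39.] 758 [ 0.511 -0.124  0.063] [ 0.488 -0.132  0.004] [ 0.536 -0.089  0.101]
empty_place 0.83 [277. 193.  63.  53.] 952 [0.514 0.103 0.01 ] [0.414 0.031 0.   ] [0.579 0.188 0.147]
mug 0.57 [313. 346.  64.  68.] 2760 [ 0.486 -0.421  0.053] [ 0.445 -0.459  0.002] [ 0.551 -0.382  0.091]
canister 0.61 [240. 149.  33.  47.] 1213 [0.423 0.427 0.086] [0.374 0.413 0.001] [0.472 0.515 0.143]
butter_dish 0.55 [374. 214.  53.  46.] 1634 [ 0.754 -0.06   0.041] [ 0.717 -0.107  0.007] [0.811 0.057 0.071]
```

Run:
```python
from h import *
out=[]
A=[]
for n,(x0,y0,x1,y1) in [("scene",(260,140,420,260)),("side",(220,150,380,270))]:
    f=grab_frame(n); out.append(cv2.resize(f["color"][y0:y1,x0:x1],None,fx=4,fy=4,interpolation=3)[:300 if 0 else 480])
    P=pts(f,np.ones((400,640),bool)); A.append(P)
    w=P[(P[:,0]>.38)&(P[:,0]<.65)&(P[:,1]>-.2)&(P[:,1]<.27)]
    h=w[(w[:,2]>.142)&(w[:,2]<.155)]; print(n,"handle top",len(h),h.mean(0),np.ptp(h,0))
    j=w[(w[:,1]<-.03)&(w[:,2]>.096)&(w[:,2]<.106)]; print("lone top",len(j),j.mean(0),np.ptp(j,0),circ(j))
    l=w[(w[:,1]>0)&(w[:,2]>.1035)&(w[:,2]<.113)]
    c=h.mean(0)[:2]; d=l[:,:2]-c; r=np.hypot(*d.T); l=l[(r>.035)&(r<.1)]
    _,lab,cen=cv2.kmeans(l[:,:2].astype(np.float32),2,None,(3,50,1e-5),5,0)
    for k in range(2):
        e=cen[k]-c; q=l[lab[:,0]==k]; print("lid",len(q),cen[k],(q.min(0)+q.max(0))/2,np.ptp(q,0),"r",np.hypot(*e),"ang",np.degrees(np.arctan2(e[1],e[0])))
cv2.imwrite("pics/c1.png",cv2.resize(np.hstack(out),(800,300)))
```

```text
scene handle top 57 [0.50898829 0.11730997 0.14702529] [0.02579729 0.02578507 0.01123056]
lone top 124 [ 0.51327394 -0.10190654  0.10051473] [0.04414339 0.04642263 0.00916646] (array([ 0.5124477 , -0.10236867]), np.float64(0.016863727497415996))
lid 124 [0.4403012  0.10332704] [0.44258387 0.10204247 0.10829484] [0.04815549 0.04522809 0.00910879] r 0.07009591958328638 ang -168.49327689312497
lid 168 [0.5287995 0.1822011] [0.52762596 0.18178381 0.10836045] [0.04910171 0.04414078 0.00921913] r 0.06784792845699435 ang 73.02263404683166
side handle top 39 [0.50739344 0.10980017 0.14657551] [0.02447312 0.02155731 0.00674688]
lone top 173 [ 0.51248131 -0.10852443  0.09974159] [0.0447553  0.04704124 0.00699242] (array([ 0.51257094, -0.10781958]), np.float64(0.016847002940788114))
lid 50 [0.5369619  0.17426164] [0.5375789  0.17796829 0.10691158] [0.02268377 0.04560831 0.00653033] r 0.07091950230681836 ang 65.35907737238806
lid 114 [0.4415824  0.09525508] [0.44244597 0.09791269 0.10735321] [0.04419516 0.04746896 0.00742979] r 0.06739919226004032 ang -167.53722781342626
```

View pics/c1.png

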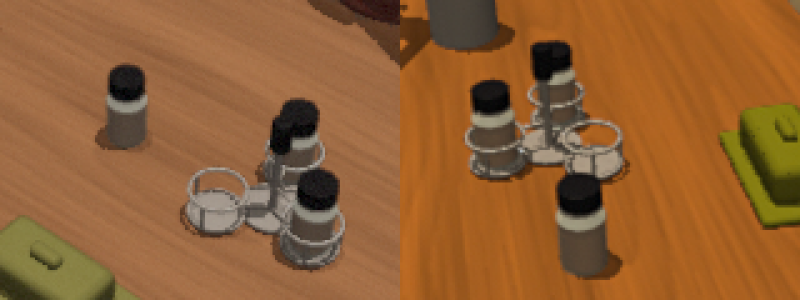

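View pics/scene1.png

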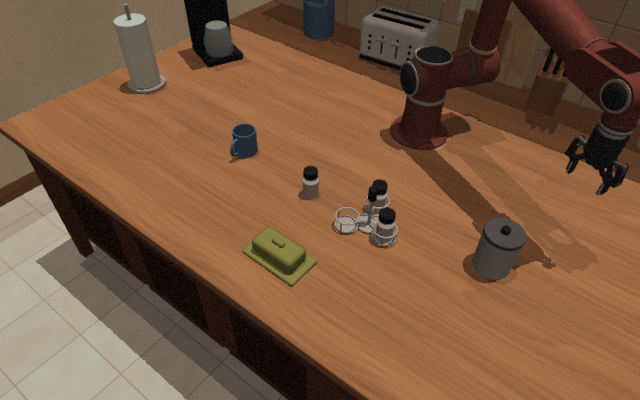

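The lone jar is at about (311,183) in the scene view and the carrier at (369,216), with its empty place facing the camera. The canister at (497,249) and the butter dish at (280,255) are clear of the route. The carrier's yaw is about -47.5°, so I'll turn the fingers to close tangentially and then go over the lone jar.

Request:
jog_arm(
  moves=[
    [[8.5,0,0,0,0,0,0.106],[8.5,0,0,0,0,0,0.106],[8.5,0,0,0,0,0,0.106],[8.5,0,0,0,0,0,0.106],[8.5,-3.6,-1.38,0,0,0,0],[8.5,-3.6,-1.38,0,0,0,0],[8.5,-3.6,-1.38,0,0,0,0],[8.5,-3.6,-1.38,0,0,0,0],[8.5,-3.6,-1.38,0,0,0,0],[8.5,-3.6,-1.38,0,0,0,0],[8.5,-3.6,-1.38,0,0,0,0],[8.5,-3.6,-1.38,0,0,0,0],[8.5,-3.6,-1.38,0,0,0,0],[8.5,-3.6,-1.38,0,0,0,0],[8.5,-3.6,-1.38,0,0,0,0],[8.5,-3.6,-1.38,0,0,0,0],[8.5,-3.6,-1.38,0,0,0,0],[8.5,-3.6,-1.38,0,0,0,0],[8.5,-3.6,-1.38,0,0,0,0],[8.5,0,0,0,0,0,0]],
  ],
)

```text
time: 2.57
tool_pos: [0.46, 0.0308, 0.2316]
tool_rot: [0.001, 0.406, 0.914, -0.001]
contact_force: [-0.3, -0.2, -1.0]
gripper_width: 0.995
grasp_force: 0.0
```

```bash
cat >> h.py <<'E'
def wpts(f,m=None):
    if m is None: m=np.ones((400,640),bool)
    v,u=np.nonzero(m&(f["depth"]>0)); d=f["depth"][v,u]
    a,b=(u-f["cx"])/f["fx"],(v-f["cy"])/f["fy"]; th=np.hypot(a,b)
    ok=th<1.4; a,b,th,d,u,v=[q[ok] for q in(a,b,th,d,u,v)]
    k=np.tan(th)/np.maximum(th,1e-9)
    return (np.c_[a*k*d,b*k*d,d]-f["t"])@np.asarray(f["R"])
def box(P,lo,hi,z0,z1):
    return P[(P[:,:2]>lo).all(1)&(P[:,:2]<hi).all(1)&(P[:,2]>z0)&(P[:,2]<z1)]
def top(P,c,r,z,dz=.003):
    # centre of a flat disc of radius r near c: maximise enclosed points minus ring points
    q=P[(abs(P[:,2]-z)<dz)&(np.hypot(*(P[:,:2]-c).T)<r*1.8)]
    if len(q)<8: return None
    cc,rr=cv2.minEnclosingCircle(q[:,:2].astype(np.float32)); return np.round(cc,4),round(rr,4),np.round(np.median(q[:,2]),4),len(q)
E
python3 - <<'E'
from h import *
s=state();print(s["tool_pos"])
f=grab_frame("wrist"); cv2.imwrite("pics/w1.png",f["color"]); print("cam",-np.asarray(f["R"]).T@f["t"],f["R"][2])
W=wpts(f)
S={"wrist":W}
for n in ["scene","side"]:
    g=grab_frame(n); S[n]=pts(g,np.ones((400,640),bool))
for n,P in S.items():
    print(n)
    for nm,c,r,z in [("handle",(.508,.1135),.013,.148),("jar",(.513,-.105),.023,.1),("lidR",(.441,.1),.023,.108),("lidL",(.528,.179),.023,.108)]:
        print(nm,top(P,np.array(c),r,z))
E
```

```text
[0.46003192 0.0308283  0.23163171]
cam [0.41444946 0.08109467 0.37391032] [ 0.17924584 -0.20143131 -0.96296228]
wrist
handle (array([0.5074, 0.1133]), 0.0127, np.float64(0.1474), 696)
jar (array([ 0.5126, -0.106 ]), 0.0235, np.float64(0.0997), 1077)
lidR (array([0.4419, 0.0982]), 0.0233, np.float64(0.1077), 2127)
lidL (array([0.5284, 0.1778]), 0.0235, np.float64(0.1076), 1542)
scene
handle (array([0.5082, 0.1167]), 0.0133, np.float64(0.1487), 39)
jar (array([ 0.5129, -0.1033]), 0.0242, np.float64(0.1002), 107)
lidR (array([0.4388, 0.103 ]), 0.0251, np.float64(0.1084), 105)
lidL (array([0.5278, 0.1806]), 0.0248, np.float64(0.1082), 147)
side
handle (array([0.508 , 0.1121]), 0.012, np.float64(0.1477), 30)
jar (array([ 0.5122, -0.1073]), 0.0234, np.float64(0.0999), 163)
lidR (array([0.4411, 0.099 ]), 0.0235, np.float64(0.1083), 102)
lidL (array([0.5311, 0.1789]), 0.024, np.float64(0.1082), 46)
```

View pics/w1.png

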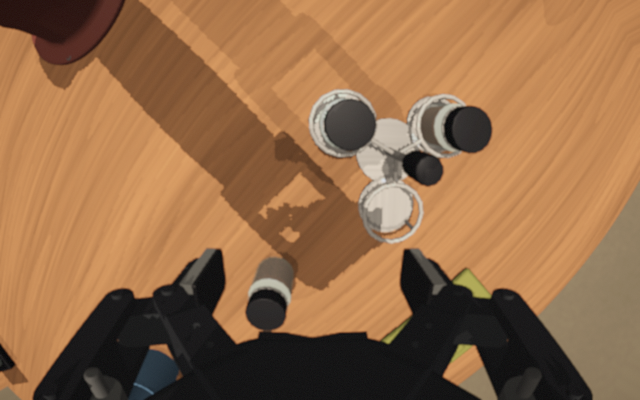

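The wrist view shows the lone jar at (268,300), the empty ring at (390,210), the handle at (424,168) and the two seated lids at (348,125) and (467,130). Radii and heights match the given sizes. Next I'll go above the jar and check the ring as well.

Request:
jog_arm(
  moves=[
    [[8.5,-3.42,-1.32,0,0,0,0],[8.5,-3.42,-1.32,0,0,0,0],[8.5,-3.42,-1.32,0,0,0,0],[8.5,-3.42,-1.32,0,0,0,0],[8.5,0,0,2.5,0,0,0],[8.5,0,0,2.5,0,0,0],[8.5,0,0,2.5,0,0,0],[8.5,0,0,2.5,0,0,0],[8.5,0,0,0,0,0,0],[8.5,0,0,0,0,0,0]],
  ],
)

```text
time: 3.55
tool_pos: [0.5109, -0.0986, 0.1301]
tool_rot: [-0.002, 0.402, 0.916, -0.0]
contact_force: [0.5, -0.4, 0.3]
gripper_width: 0.996
grasp_force: 0.0
```

Run:
```python
from h import *
from scipy.spatial.transform import Rotation as Ro
s=state();p=np.array(s["tool_pos"]);q=s["tool_rot"];R=Ro.from_quat([q[1],q[2],q[3],q[0]]).as_matrix();print(p,R.round(3))
f=grab_frame("wrist"); W=wpts(f)
t=top(W,np.array([.5126,-.106]),.023,.1); print(t)
c=t[0] if t else [.5126,-.106]
print("to jar, tool axes cm",100*R.T@(np.r_[c,.070]-p))
for n in ["scene","side"]:
    g=grab_frame(n);P=pts(g,np.ones((400,640),bool))
    q=P[(P[:,2]>.036)&(P[:,2]<.06)&(np.hypot(P[:,0]-.5533,P[:,1]-.0632)<.045)]
    if len(q)>8:print(n,len(q),circ(q),np.median(q[:,2]))
```

```text
[ 0.51086906 -0.09861346  0.13005076] [[-0.677  0.736 -0.003]
 [ 0.736  0.677  0.001]
 [ 0.003 -0.002 -1.   ]]
(array([ 0.513 , -0.1062]), 0.0233, np.float64(0.0997), 3993)
to jar, tool axes cm [-0.72223685 -0.34741015  6.00329761]
scene 115 (array([0.55318195, 0.06686326]), np.float64(0.03408289391372917)) 0.04443799129916442
side 91 (array([0.55317481, 0.06330142]), np.float64(0.03469413752421242)) 0.043709010346721804
```

Request:
jog_arm(
  moves=[
    [[8.5,-0.72,-0.35,0,0,0,0],[8.5,0,0,0,0,0,0],[8.5,0,0,1.5,0,0,0],[8.5,0,0,1.5,0,0,0],[8.5,0,0,1.5,0,0,0],[8.5,0,0,1.5,0,0,0],[8.5,0,0,0,0,0,0],[4,0,0,0,0,0,0],[4,0,0,0,0,0,0],[4,0,0,0,0,0,0],[4,0,0,0,0,0,0],[4,0,0,0,0,0,0],[4,0,0,0,0,0,0],[4,0,0,0,0,0,0],[4,0,0,0,0,0,0],[4,0,0,0,0,0,0]],
  ],
)

```text
time: 5.03
tool_pos: [0.5157, -0.1087, 0.0733]
tool_rot: [0.002, 0.403, 0.915, 0.0]
contact_force: [1.3, 0.4, 5.6]
gripper_width: 0.519
grasp_force: 61.6
```

Request:
jog_arm(
  moves=[
    [[4,0,0,-0.5,0,0,0],[4,0,0,-1.0,0,0,0],[4,0,0,-1.5,0,0,0],[4,0,0,-2,0,0,0],[4,0,0,-2,0,0,0],[4,0,0,-2,0,0,0],[4,0,0,-1,0,0,0],[4,0,0,0,0,0,0],[4,0,0,0,0,0,0]],
  ],
)

```text
time: 5.78
tool_pos: [0.5141, -0.1081, 0.1713]
tool_rot: [0.0, 0.403, 0.915, -0.0]
contact_force: [0.2, 0.4, -2.7]
gripper_width: 0.518
grasp_force: 61.3
```

```bash
cat > m.py <<'E'
from h import *
from scipy.spatial.transform import Rotation as Ro
s=state();p=np.array(s["tool_pos"]);q=s["tool_rot"];R=Ro.from_quat([q[1],q[2],q[3],q[0]]).as_matrix()
print(p,R[:,2].round(4),s["gripper_width"],s["grasp_force"],s["contact_force"])
C=[grab_frame(n) for n in("scene","side")]
A=[pts(f,np.ones((400,640),bool)) for f in C]
E
python3 - <<'E'
from m import *
g=grab_frame("wrist");cv2.imwrite("pics/w2.png",g["color"]);W=wpts(g)
for n,P in zip(["scene","side","wrist"],A+[W]):
    q=P[(np.hypot(*(P[:,:2]-p[:2]).T)<.04)&(P[:,2]<p[2]-.01)&(P[:,2]>.05)]
    if len(q): print(n,len(q),q.min(0),q.max(0),circ(q[(q[:,2]<p[2]-.02)]))
    print("handle",top(P,np.array([.5074,.1133]),.013,.148))
f=C[1]; c=np.asarray(f["R"])@p+f["t"]; u,v=int(c[0]/c[2]*f["fx"]+f["cx"]),int(c[1]/c[2]*f["fy"]+f["cy"]); print(u,v)
cv2.imwrite("pics/s2.png",cv2.resize(f["color"][v-60:v+60,u-80:u+80],None,fx=4,fy=4,interpolation=3))
E
```

```text
[ 0.51409131 -0.10813707  0.17134038] [ 3.e-04 -2.e-04 -1.e+00] 0.5179391676563299 61.29508852958679 [ 0.19906171  0.43798363 -2.71564076]
scene 267 [ 0.49542701 -0.11905835  0.09947759] [ 0.53880318 -0.07595097  0.16131653] (array([ 0.51091735, -0.10188862]), np.float64(0.023734903572052983))
handle (array([0.507 , 0.1164]), 0.0132, np.float64(0.1483), 42)
side 455 [ 0.48511993 -0.13421033  0.09656113] [ 0.53629879 -0.09968299  0.16131658] (array([ 0.51077662, -0.1055316 ]), np.float64(0.024931348892364143))
handle None
wrist 1940 [ 0.48457906 -0.12177372  0.09715452] [ 0.52918186 -0.07930051  0.16133808] (array([ 0.51056974, -0.10550136]), np.float64(0.025607146999965007))
handle (array([0.5139, 0.1086]), 0.0098, np.float64(0.1466), 121)
289 200
```

View pics/s2.png

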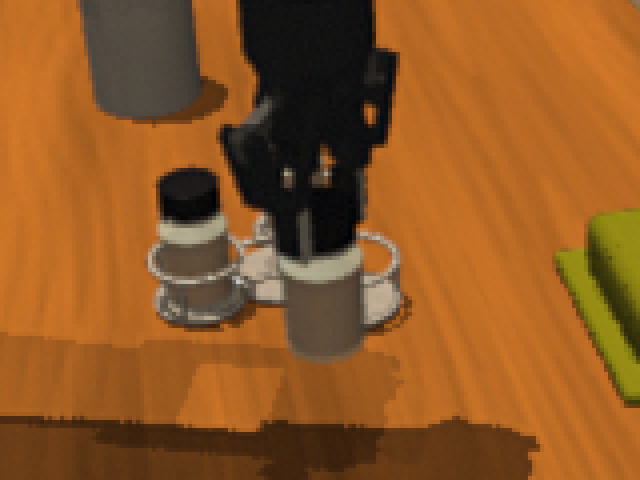

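The jar hangs upright in the fingers (around (320,300) in the crop), with its centre about 4 mm off the TCP. Next I'll carry it over the empty ring.

Request:
jog_arm(
  moves=[
    [[4,0.6,0.9,0,0,0,0],[4,1.2,1.82,0,0,0,0],[4,1.2,1.82,0,0,0,0],[4,1.2,1.82,0,0,0,0],[4,1.2,1.82,0,0,0,0],[4,1.2,1.82,0,0,0,0],[4,1.2,1.82,0,0,0,0],[4,1.2,1.82,0,0,0,0],[4,0.56,0.89,0,0,0,0],[4,0,0,0,0,0,0],[4,0,0,0,0,0,0]],
  ],
)

```text
time: 6.85
tool_pos: [0.5564, 0.0607, 0.1706]
tool_rot: [-0.001, 0.403, 0.915, -0.001]
contact_force: [0.2, -0.3, -1.1]
gripper_width: 0.52
grasp_force: 61.5
```

Run:
```python
from m import *
g=grab_frame("wrist");cv2.imwrite("pics/w3.png",g["color"]);W=wpts(g)
for n,P in zip(["scene","side","wrist"],A+[W]):
    q=P[(np.hypot(*(P[:,:2]-p[:2]).T)<.04)&(P[:,2]<.14)&(P[:,2]>.08)]
    if len(q)>5: print(n,len(q),q.min(0),q.max(0),circ(q))
    for nm,c,r,z in [("handle",(.5074,.1133),.013,.148),("lidR",(.441,.1),.023,.108),("lidL",(.528,.179),.023,.108)]:
        print(nm,top(P,np.array(c),r,z))
    q=P[(P[:,2]>.036)&(P[:,2]<.055)&(np.hypot(P[:,0]-.5533,P[:,1]-.0632)<.045)]
    if len(q)>8:print("ring",n,len(q),circ(q),np.median(q[:,2]))
j=p[:2]+[-.0030,.0026]
print("move",100*R.T@np.r_[np.array([.5533,.0632])-j,0])
```

```text
[0.55642999 0.06071581 0.17058621] [-1.4e-03 -6.0e-04 -1.0e+00] 0.5197850064667228 61.504844427108765 [ 0.19375335 -0.29541388 -1.06398905]
scene 190 [0.53840365 0.04337569 0.09772668] [0.58100287 0.09286695 0.13997667] (array([0.55330344, 0.06625601]), np.float64(0.02411951219288817))
handle (array([0.5065, 0.1167]), 0.0129, np.float64(0.1478), 41)
lidR (array([0.4413, 0.1025]), 0.0246, np.float64(0.1085), 102)
lidL (array([0.5274, 0.1802]), 0.0246, np.float64(0.1082), 143)
ring scene 109 (array([0.55282755, 0.06683031]), np.float64(0.03416492242496123)) 0.04434677148129699
side 222 [0.52789542 0.0328661  0.09826604] [0.57912613 0.06774642 0.13985167] (array([0.55345986, 0.0619311 ]), np.float64(0.024482432254911046))
handle (array([0.5074, 0.1111]), 0.0118, np.float64(0.1483), 28)
lidR (array([0.4426, 0.0977]), 0.0244, np.float64(0.1078), 105)
lidL (array([0.531 , 0.1774]), 0.0238, np.float64(0.1082), 32)
ring side 99 (array([0.55291424, 0.0635617 ]), np.float64(0.03459572168344952)) 0.0437308838695956
wrist 767 [0.528132   0.05737436 0.09860682] [0.56337434 0.08817799 0.13998435] (array([0.55397248, 0.06205862]), np.float64(0.025529907003620133))
handle (array([0.5081, 0.1137]), 0.0128, np.float64(0.1476), 1652)
lidR (array([0.4425, 0.0983]), 0.0231, np.float64(0.1079), 3216)
lidL (array([0.5282, 0.1779]), 0.023, np.float64(0.1077), 3200)
ring wrist 849 (array([0.55283541, 0.06540787]), np.float64(0.03349981437022733)) 0.04384253629298921
move [ 2.51518160e-04 -1.74077967e-02  2.55325009e-05]
```

View pics/w3.png

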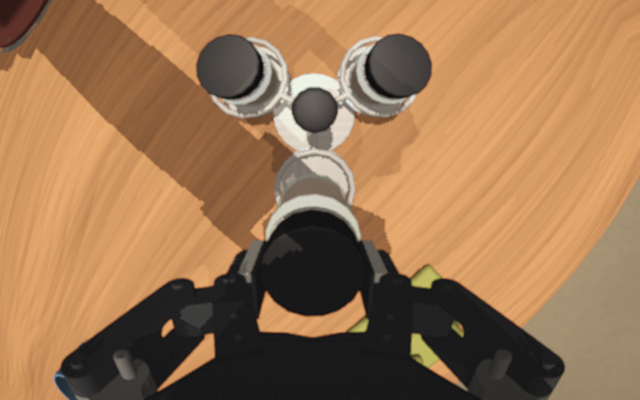

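The wrist view shows the held jar at (312,255), in line with the empty ring at (315,180) and the handle at (315,110). All three cameras agree to 1–2 mm, so I'll lower it in stages.

Request:
jog_arm(
  moves=[
    [[4,0.12,0.05,0,0,0,0],[4,0,0,1.0,0,0,0],[4,0,0,1.5,0,0,0],[4,0,0,1.5,0,0,0],[4,0,0,1.0,0,0,0],[4,0,0,0.8,0,0,0],[4,0,0,0.8,0,0,0],[4,0,0,0.8,0,0,0],[4,0,0,0.6,0,0,0],[4,0,0,0.4,0,0,0],[4,0,0,0,0,0,0],[4,0,0,0,0,0,0],[4,0,0,0,0,0,0]],
  ],
)

```text
time: 8.08
tool_pos: [0.5569, 0.0617, 0.0879]
tool_rot: [0.0, 0.403, 0.915, 0.0]
contact_force: [0.7, 0.1, -1.5]
gripper_width: 0.522
grasp_force: 61.5
```

Request:
jog_arm(
  moves=[
    [[4,0,0,0.2,0,0,0],[4,0,0,0.15,0,0,0],[4,0,0,0.1,0,0,0],[4,0,0,0,0,0,0],[4,0,0,0,0,0,0],[4,0,0,0,0,0,0]],
  ],
)

```text
time: 8.58
tool_pos: [0.5564, 0.0617, 0.0828]
tool_rot: [0.0, 0.403, 0.915, 0.0]
contact_force: [0.6, -1.3, -1.3]
gripper_width: 0.52
grasp_force: 61.5
```

Request:
jog_arm(
  moves=[
    [[4,0,0,0.1,0,0,0],[4,0,0,0,0,0,0],[4,0,0,0,0,0,0],[4,0,0,0,0,0,0]],
  ],
)

```text
time: 8.92
tool_pos: [0.5564, 0.0617, 0.0818]
tool_rot: [0.0, 0.403, 0.915, -0.0]
contact_force: [0.9, 0.1, -1.8]
gripper_width: 0.522
grasp_force: 61.5
```

Request:
jog_arm(
  moves=[
    [[4,0,0,0.06,0,0,0],[4,0,0,0,0,0,0],[4,0,0,0,0,0,0],[4,0,0,0,0,0,0]],
  ],
)

```text
time: 9.25
tool_pos: [0.5565, 0.0617, 0.0813]
tool_rot: [0.0, 0.403, 0.915, 0.0]
contact_force: [0.3, 0.0, 0.1]
gripper_width: 0.52
grasp_force: 61.5
```

Run:
```python
from m import *
g=grab_frame("wrist");W=wpts(g);f=C[1];cv2.imwrite("pics/s3.png",cv2.resize(f["color"][150:260,200:350],None,fx=5,fy=5,interpolation=3))
for n,P in zip(["scene","side","wrist"],A+[W]):
    print(n,"handle",top(P,np.array([.5078,.1135]),.013,.148))
    print(n,"lid",top(P,np.array([.5537,.0634]),.023,.108,.004))
```

```text
[0.5565038  0.06166885 0.08132034] [ 2.e-04 -0.e+00 -1.e+00] 0.5195400124769266 61.54317855834961 [0.29370104 0.01882358 0.10872705]
scene handle (array([0.5095, 0.1173]), 0.0138, np.float64(0.1478), 45)
scene lid (array([0.5608, 0.0662]), 0.0344, np.float64(0.108), 47)
side handle (array([0.5076, 0.1139]), 0.0127, np.float64(0.1479), 27)
side lid (array([0.5575, 0.0592]), 0.0363, np.float64(0.1079), 98)
wrist handle (array([0.5082, 0.1135]), 0.0128, np.float64(0.1476), 7394)
wrist lid (array([0.5519, 0.0664]), 0.036, np.float64(0.1078), 8442)
```

View pics/s3.png

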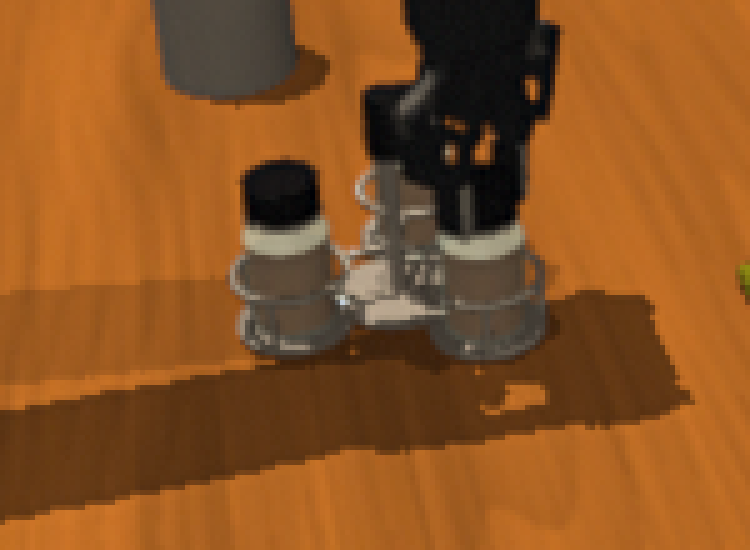

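The jar stands inside the guard ring (around (490,290) in the crop), and the vertical force shows the saucer has taken its weight. I'll open the fingers, wait, then rise.

Request:
jog_arm(
  moves=[
    [[4.8,0,0,0,0,0,0],[5.2,0,0,0,0,0,0],[6,0,0,0,0,0,0],[7,0,0,0,0,0,0],[7,0,0,0,0,0,0],[7,0,0,0,0,0,0],[7,0,0,-0.5,0,0,0],[7,0,0,-1,0,0,0],[7,0,0,-2,0,0,0],[7,0,0,-2.5,0,0,0],[7,0,0,-2.5,0,0,0],[7,0,0,-2,0,0,0],[7,0,0,0,0,0,0],[7,0,0,0,0,0,0]],
  ],
)

```text
time: 10.57
tool_pos: [0.5576, 0.0617, 0.1888]
tool_rot: [0.002, 0.403, 0.915, 0.001]
contact_force: [0.2, -0.4, -0.6]
gripper_width: 0.822
grasp_force: 0.0
```

Run:
```python
from m import *
g=grab_frame("wrist");W=wpts(g);cv2.imwrite("pics/w4.png",g["color"])
for n,P in zip(["scene","side","wrist"],A+[W]):
    H=top(P,np.array([.5078,.1135]),.013,.148);print(n,"handle",H)
    for c in [(.5537,.0634),(.442,.098),(.528,.178)]:
        L=top(P,np.array(c),.023,.108,.004)
        if L and H: e=np.array(L[0])-H[0];print(n,"lid",L,np.hypot(*e),np.degrees(np.arctan2(e[1],e[0])))
    if n=="wrist": print("move",100*R.T@(np.r_[H[0],.113]-p))
```

```text
[0.55760372 0.06168325 0.18879357] [ 4.5e-03 -1.0e-04 -1.0e+00] 0.8216944446416202 0.0 [ 0.22315497 -0.36119722 -0.64596585]
scene handle (array([0.5067, 0.1172]), 0.0125, np.float64(0.1483), 42)
scene lid (array([0.5531, 0.0686]), 0.0257, np.float64(0.1084), 150) 0.06719315441322873 -46.32661251590428
scene lid (array([0.4404, 0.1031]), 0.0248, np.float64(0.1084), 123) 0.06778274116617004 -167.99379892590784
scene lid (array([0.5269, 0.181 ]), 0.0245, np.float64(0.1084), 163) 0.06692144648765445 72.43146194818263
side handle (array([0.5076, 0.1119]), 0.0126, np.float64(0.1477), 31)
side lid (array([0.5537, 0.0629]), 0.0251, np.float64(0.1077), 110) 0.06727711349337152 -46.746648644477204
side lid (array([0.4409, 0.097 ]), 0.0238, np.float64(0.1081), 109) 0.06834398290998268 -167.40754044326962
side lid (array([0.5326, 0.1774]), 0.0223, np.float64(0.1085), 48) 0.07010884394996109 69.10917523759159
wrist handle (array([0.5081, 0.1137]), 0.013, np.float64(0.1475), 1384)
wrist lid (array([0.5539, 0.0643]), 0.0231, np.float64(0.1077), 2809) 0.06736467917239713 -47.16561525290289
wrist lid (array([0.4424, 0.0987]), 0.023, np.float64(0.1079), 2852) 0.06739057797645007 -167.13920694090547
wrist lid (array([0.5284, 0.1781]), 0.0233, np.float64(0.1078), 2880) 0.06752369954319744 72.50424212281358
move [ 7.20298598 -0.1654973   7.55644476]
```

View pics/w4.png

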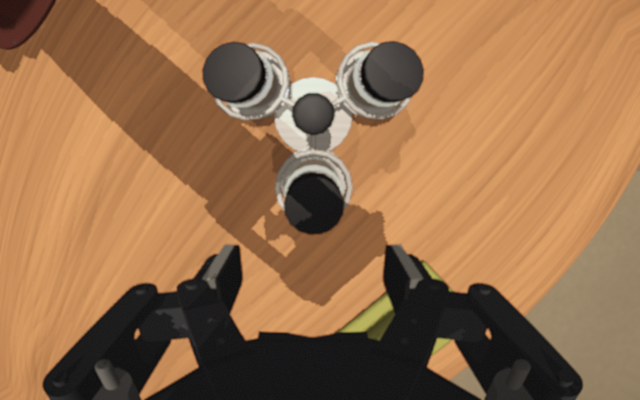

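The wrist view shows the jar seated at (314,200), about 67.4 mm from the handle at (314,113) and 120° from both other lids. Next I'll go above the handle.

Request:
jog_arm(
  moves=[
    [[5,1.2,-0.04,0,0,0,0],[5,1.8,-0.05,0,0,0,0],[5,1.8,-0.04,0,0,0,0],[5,1.6,-0.04,0,0,0,0],[5,0.8,0,0,0,0,0],[5,0,0,0,0,0,0],[5,0,0,0,0,0,0],[5,0,0,0,0,0,0]],
  ],
)

```text
time: 11.38
tool_pos: [0.5068, 0.1135, 0.1862]
tool_rot: [0.0, 0.403, 0.915, -0.0]
contact_force: [0.1, 0.2, -1.0]
gripper_width: 0.587
grasp_force: 0.0
```

Run:
```python
from m import *
W=wpts(grab_frame("wrist"))
H=top(W,np.array([.5078,.1135]),.013,.148);print(H,R.round(4))
print("move",100*R.T@(np.r_[.5081,.1136,.113]-p))
```

```text
[0.50680309 0.11345189 0.18622917] [ 3.e-04 -3.e-04 -1.e+00] 0.5868669685035092 0.0 [ 0.13256954  0.16762844 -1.02147327]
(array([0.5079, 0.1137]), 0.0129, np.float64(0.1475), 1131) [[-6.750e-01  7.378e-01  3.000e-04]
 [ 7.378e-01  6.750e-01 -3.000e-04]
 [-4.000e-04  1.000e-04 -1.000e+00]]
move [-0.07364188  0.10532313  7.32295302]
```

Request:
jog_arm(
  moves=[
    [[5,-0.07,0.1,0.5,0,0,0],[5,0,0,1.5,0,0,0],[5,0,0,1.5,0,0,0],[5,0,0,1.5,0,0,0],[5,0,0,1.2,0,0,0],[5,0,0,0.7,0,0,0],[5,0,0,0.3,0,0,0],[5,0,0,0,0,0,0],[5,0,0,0,0,0,0]],
  ],
)

```text
time: 12.28
tool_pos: [0.5082, 0.1138, 0.1147]
tool_rot: [0.0, 0.403, 0.915, 0.0]
contact_force: [-0.9, 0.2, 0.2]
gripper_width: 0.583
grasp_force: 0.0
```

Request:
jog_arm(
  moves=[
    [[3.5,0,0,0,0,0,0],[3,0,0,0,0,0,0],[2,0,0,0,0,0,0],[2,0,0,0,0,0,0],[2,0,0,0,0,0,0],[2,0,0,0,0,0,0],[2,0,0,0,0,0,0],[2,0,0,0,0,0,0],[2,0,0,0,0,0,0]],
  ],
)

```text
time: 13.03
tool_pos: [0.5084, 0.1139, 0.1154]
tool_rot: [0.001, 0.403, 0.915, 0.0]
contact_force: [-1.2, 0.1, 5.5]
gripper_width: 0.287
grasp_force: 58.9
```

Request:
jog_arm(
  moves=[
    [[2,0,0,-0.2,0,0,0],[2,0,0,-0.4,0,0,0],[2,0,0,-0.6,0,0,0],[2,0,0,-0.8,0,0,0],[2,0,0,-1,0,0,0],[2,0,0,-1,0,0,0],[2,0,0,-1,0,0,0],[2,0,0,-1,0,0,0],[2,0,0,-1,0,0,0],[2,0,0,-1,0,0,0],[2,0,0,-0.8,0,0,0],[2,0,0,-0.6,0,0,0],[2,0,0,-0.4,0,0,0],[2,0,0,-0.2,0,0,0],[2,0,0,0,0,0,0],[2,0,0,0,0,0,0],[2,0,0,0,0,0,0],[2,0,0,0,0,0,0],[2,0,0,0,0,0,0],[2,0,0,0,0,0,0]],
  ],
)

```text
time: 14.7
tool_pos: [0.5076, 0.1138, 0.2139]
tool_rot: [-0.0, 0.403, 0.915, -0.0]
contact_force: [-0.1, -0.9, -8.5]
gripper_width: 0.288
grasp_force: 59.3
```

Request:
jog_arm(
  moves=[
    [[2,0,0,0,0,0,0],[2,0,0,0,0,0,0],[2,0,0,0,0,0,0],[2,0,0,0,0,0,0],[2,0,0,0,0,0,0],[2,0,0,0,0,0,0],[2,0,0,0,0,0,0],[2,0,0,0,0,0,0],[2,0,0,0,0,0,0],[2,0,0,0,0,0,0],[2,0,0,0,0,0,0],[2,0,0,0,0,0,0],[2,0,0,0,0,0,0],[2,0,0,0,0,0,0],[2,0,0,0,0,0,0],[2,0,0,0,0,0,0],[2,0,0,0,0,0,0],[2,0,0,0,0,0,0],[2,0,0,0,0,0,0],[2,0,0,0,0,0,0]],
  ],
)

```text
time: 16.37
tool_pos: [0.5078, 0.1138, 0.2142]
tool_rot: [0.0, 0.403, 0.915, 0.0]
contact_force: [0.1, 0.8, -7.3]
gripper_width: 0.287
grasp_force: 59.3
```

Run:
```python
from m import *
W=wpts(grab_frame("wrist"));f=C[1];cv2.imwrite("pics/s5.png",cv2.resize(f["color"][110:250,190:360],None,fx=4,fy=4,interpolation=3))
for c in [(.5542,.0638),(.442,.098),(.528,.178)]:
    for n,P in zip(["scene","side","wrist"],A+[W]):print(n,"lid",top(P,np.array(c),.023,.208,.008))
```

```text
[0.5077524  0.11380787 0.21420618] [ 0. -0. -1.] 0.28727624288609593 59.34149622917175 [ 0.12542033  0.76029595 -7.28934987]
scene lid (array([0.5514, 0.0668]), 0.0258, np.float64(0.2069), 176)
side lid (array([0.5526, 0.0634]), 0.0235, np.float64(0.2064), 122)
wrist lid (array([0.5477, 0.0707]), 0.0212, np.float64(0.206), 1176)
scene lid (array([0.4364, 0.1139]), 0.0176, np.float64(0.2073), 31)
side lid (array([0.4401, 0.0966]), 0.024, np.float64(0.2067), 124)
wrist lid (array([0.4416, 0.0986]), 0.0233, np.float64(0.2066), 5382)
scene lid (array([0.5282, 0.1797]), 0.025, np.float64(0.2071), 192)
side lid (array([0.5393, 0.1729]), 0.0191, np.float64(0.2064), 28)
wrist lid (array([0.5275, 0.178 ]), 0.0232, np.float64(0.2064), 5404)
```

View pics/s5.png

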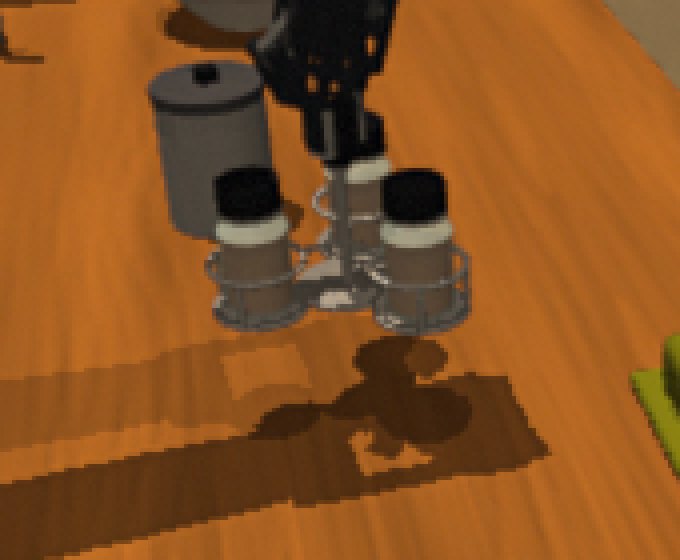

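The carrier is lifted about 99 mm and level, with all three lid tops at 206–207 mm. The jars are seated at about (252,250), (415,250) and (360,190) in the crop. I'll hold a little longer and then hand in.

Request:
jog_arm(
  moves=[
    [[2,0,0,0,0,0,0],[2,0,0,0,0,0,0],[2,0,0,0,0,0,0],[2,0,0,0,0,0,0],[2,0,0,0,0,0,0],[2,0,0,0,0,0,0],[2,0,0,0,0,0,0],[2,0,0,0,0,0,0],[2,0,0,0,0,0,0],[2,0,0,0,0,0,0],[2,0,0,0,0,0,0],[2,0,0,0,0,0,0]],
  ],
)

```text
time: 17.52
tool_pos: [0.5077, 0.1138, 0.2142]
tool_rot: [-0.0, 0.403, 0.915, 0.0]
contact_force: [0.1, -0.4, -7.8]
gripper_width: 0.287
grasp_force: 59.3
```

```bash
python3 -c "
from plant import *
print(state()['tool_pos'],job_done())"
```

```text
the job is handed in; nothing more can be done
[0.5077421  0.11382499 0.2141969 ] None
```

I put the lone jar back in the empty place and lifted the loaded carrier by its handle about 10 cm; it was still held up, level and steady, when I handed the job in at about 17.5 s (no verdict was returned).

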